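# Clear the press bed and start the press

### The job

Clear the press bed: put every brass hand tool standing about on it back upright in the tray of the same colour as its cap. Only when they are all stored, flip up the red guard on the console until it stays open by itself, press the green start button beneath it all the way down, and then close the guard again; never press start while a tool is on the bed, and leave the other things on the bench where they are.

Things in the scene. Friction and masses are not known exactly. Their poses are not given: they have to be found in the camera images.
- tool_red: brass hand tool with a red cap and a red ring just below it; may be absent. It stands upright: heavy round foot 60 mm across and 14 mm thick, flaring in to a 20 mm waist, then a straight round collar 30 mm across from 52 to 82 mm up (the place to grip), top at 88 mm; about 0.4 kg, most of it in the foot. Origin: centre of the underside; z is the tool's axis.
- tool_blue: brass hand tool with a blue cap and a blue ring just below it; may be absent. It stands upright: heavy round foot 60 mm across and 14 mm thick, flaring in to a 20 mm waist, then a straight round collar 30 mm across from 52 to 82 mm up (the place to grip), top at 88 mm; about 0.4 kg, most of it in the foot. Origin: centre of the underside; z is the tool's axis.
- tool_green: brass hand tool with a green cap and a green ring just below it; may be absent. It stands upright: heavy round foot 60 mm across and 14 mm thick, flaring in to a 20 mm waist, then a straight round collar 30 mm across from 52 to 82 mm up (the place to grip), top at 88 mm; about 0.4 kg, most of it in the foot. Origin: centre of the underside; z is the tool's axis.
- tool_white: brass hand tool with a white cap and a white ring just below it; may be absent. It stands upright: heavy round foot 60 mm across and 14 mm thick, flaring in to a 20 mm waist, then a straight round collar 30 mm across from 52 to 82 mm up (the place to grip), top at 88 mm; about 0.4 kg, most of it in the foot. Origin: centre of the underside; z is the tool's axis.
- tool_black: brass hand tool with a black cap and a black ring just below it; may be absent. It stands upright: heavy round foot 60 mm across and 14 mm thick, flaring in to a 20 mm waist, then a straight round collar 30 mm across from 52 to 82 mm up (the place to grip), top at 88 mm; about 0.4 kg, most of it in the foot. Origin: centre of the underside; z is the tool's axis.
- tray_red: open square red tray, the storage slot of the red-capped tool, fixed; one of six trays in two rows on a plywood board (the sixth, of bare wood, holds a thread spool). 86 mm square outside, walls 4 mm thick and 22 mm high, inside 78 mm square, floor 4 mm thick. Centres 88 mm apart along either row direction. Origin: centre of its underside; x and y along its sides, z up.
- tray_blue: open square blue tray, the storage slot of the blue-capped tool, fixed; one of six trays in two rows on a plywood board (the sixth, of bare wood, holds a thread spool). 86 mm square outside, walls 4 mm thick and 22 mm high, inside 78 mm square, floor 4 mm thick. Centres 88 mm apart along either row direction. Origin: centre of its underside; x and y along its sides, z up.
- tray_green: open square green tray, the storage slot of the green-capped tool, fixed; one of six trays in two rows on a plywood board (the sixth, of bare wood, holds a thread spool). 86 mm square outside, walls 4 mm thick and 22 mm high, inside 78 mm square, floor 4 mm thick. Centres 88 mm apart along either row direction. Origin: centre of its underside; x and y along its sides, z up.
- tray_white: open square white tray, the storage slot of the white-capped tool, fixed; one of six trays in two rows on a plywood board (the sixth, of bare wood, holds a thread spool). 86 mm square outside, walls 4 mm thick and 22 mm high, inside 78 mm square, floor 4 mm thick. Centres 88 mm apart along either row direction. Origin: centre of its underside; x and y along its sides, z up.
- tray_black: open square black tray, the storage slot of the black-capped tool, fixed; one of six trays in two rows on a plywood board (the sixth, of bare wood, holds a thread spool). 86 mm square outside, walls 4 mm thick and 22 mm high, inside 78 mm square, floor 4 mm thick. Centres 88 mm apart along either row direction. Origin: centre of its underside; x and y along its sides, z up.
- press: yellow press, fixed. Origin: on the table under the centre of its flat bed; the bed is 260 mm along x, 300 mm along y, its top 12 mm above the table. Behind it, from 170 mm to 370 mm along +x, stands the press housing, 300 mm wide and 170 mm tall.
- guard (a joint): red hinged guard hood over the start button on the grey console (console 170 mm along x, 130 mm along y, 55 mm tall). 0 = closed, grows as the front flips up and over; stop at 2.1 rad. Below about 1.67 rad it falls shut, above that it falls open to the stop and stays. Weighs 0.09 kg, hinge almost free. The hood is 90 x 90 mm, with skirts reaching 30 mm below the hinge axis.
- guard_hinge (a point): middle of the guard's hinge axis, at the far side of the console, 89 mm above the table. The point's axes are the console's: the hinge axis runs along y; the closed hood reaches from it 90 mm along -x. The button lies 45 mm from it along -x.
- guard_tab (a point): grip point on the guard's black round tab, a bar 14 mm thick and 45 mm long that sticks straight out of the hood's front edge, away from the hinge; the point is 116 mm from the hinge axis and 26 mm from the front edge, and moves with the guard. With the guard closed it is 34 mm above the console top. Pinched across its sides it can turn between the fingers as the guard swings.
- start (a joint): travel of the green start button, 0 = out, 0.006 m = fully down; it springs back; 1.5 N starts it moving, 5 N is fully down
- start_top (a point): centre of the top face of the round green start button, 34 mm across, under the guard; it presses straight down. Its top is 18 mm above the console top.
- spool: copper-coloured thread spool, 44 mm across, 47 mm tall, standing in the bare-wood tray; not part of the job, leave it where it is. Origin: its underside (for the hammer and brush, a point on the tool).
- glue: glue jar, 56 mm across, 75 mm tall; not part of the job, leave it where it is. Origin: its underside (for the hammer and brush, a point on the tool).
- tape: roll of orange tape lying flat, 90 mm across, 22 mm tall; not part of the job, leave it where it is. Origin: its underside (for the hammer and brush, a point on the tool).
- hammer: hammer lying on the table; not part of the job, leave it where it is. Origin: its underside (for the hammer and brush, a point on the tool).
- tin: small aluminium tin, 42 mm across, 30 mm tall, between bed and console; not part of the job, leave it where it is. Origin: its underside (for the hammer and brush, a point on the tool).
- brush: brush lying on the table; not part of the job, leave it where it is. Origin: its underside (for the hammer and brush, a point on the tool).
- sander: cork sanding block, 90 x 45 x 35 mm; not part of the job, leave it where it is. Origin: its underside (for the hammer and brush, a point on the tool).

How it is judged:
On the way, in this order (a step that is already met when the one before it is completed fails the run):
1. every tool stands upright in the tray of its own colour (horizontal distance between tool_red and tray_red below 0.022 m and z of tool_red in the frame of tray_red below 0.01 m and angle between each of tool_red, tool_blue, tool_green, tool_white, tool_black's own z axis and vertical below 0.15 rad and horizontal distance between tool_blue and tray_blue below 0.022 m and z of tool_blue in the frame of tray_blue below 0.01 m and horizontal distance between tool_green and tray_green below 0.022 m and z of tool_green in the frame of tray_green below 0.01 m and horizontal distance between tool_white and tray_white below 0.022 m and z of tool_white in the frame of tray_white below 0.01 m and horizontal distance between tool_black and tray_black below 0.022 m and z of tool_black in the frame of tray_black below 0.01 m), for 0.2 s.
2. the guard stays open by itself, not held by the fingers (value of joint guard above 1.8 rad and contact force between guard and the fingers below 0.3 N), for 0.3 s.
3. the start button is pressed down with the guard open (value of joint start above 0.0045 m and value of joint guard above 1.7 rad), for 0.05 s.
At the end, for the whole second after the job is handed in: every tool stands upright (within 0.15 rad) and still on the floor of the tray of its own colour (within 22 mm of its centre), the guard is closed (under 0.12 rad) and the start button is out (all of step 1 and linear speed of each of tool_red, tool_blue, tool_green, tool_white, tool_black below 0.03 m/s and value of joint guard below 0.12 rad and value of joint start below 0.002 m); the robot touches nothing.
It fails at once if the start button is pressed while a tool is on the press bed (value of joint start above 0.003 m and ((x of tool_red in the frame of press between -0.14 and 0.14 m and y of tool_red in the frame of press between -0.15 and 0.15 m) or (x of tool_blue in the frame of press between -0.14 and 0.14 m and y of tool_blue in the frame of press between -0.15 and 0.15 m) or (x of tool_green in the frame of press between -0.14 and 0.14 m and y of tool_green in the frame of press between -0.15 and 0.15 m) or (x of tool_white in the frame of press between -0.14 and 0.14 m and y of tool_white in the frame of press between -0.15 and 0.15 m) or (x of tool_black in the frame of press between -0.14 and 0.14 m and y of tool_black in the frame of press between -0.15 and 0.15 m))).
It fails at once if a bystander is moved more than 40 mm or knocked over (distance of any of spool, glue, tape, hammer, tin, brush, sander from where it was at the start of the episode above 0.04 m or angle between any of spool, glue, tape, tin, sander's own z axis and vertical above 0.7 rad).
Of tool_red, tool_blue, tool_green, tool_white, tool_black only 3 to 5 are there at a start; the rules pass over those that are not, and their reading is None.
At some moment in a run one of tool_red, tool_blue, tool_green, tool_white, tool_black may be knocked a few centimetres aside while the robot is not near it.
It also fails if it takes over 210 s, if anything falls off the work surface, if the arm or the gripper's body presses on something with over 40 N, if the wrist force passes 120 N, or if a joint passes its speed limit or range.

### The arm

A 6-joint arm with a two-finger parallel gripper is mounted at the origin on the work surface. World frame = base frame: x ahead of the robot, y to its left, z up, the work surface at z = 0. Lengths are in m, angles in rad, forces in N, time in s.
With the tool pointing down it reaches from about 0.375 to 0.925 m from the base axis. Payload 5.7 kg.
Tool frame: the origin (TCP) lies on the centre line of the jaws, within the pads' length; the fingertips stand 11 mm ahead of it and the grasp point (between the pads) lies 8 mm behind it; z points along the fingers, y is the line along which they close (so a half turn about z gives the same grasp; the last joint's range is limited). The gripper opens to 88 mm and grips with 3 to 60 N. Pads are 20 mm wide; open, the fingers measure 115 mm over their backs; the gripper's body (75 mm by 178 mm) begins 61 mm behind the grasp point.
Start: joints at [-1.415, 0.359, 1.51, -0, 1.272, -0.115], TCP at [0.16, -0.578, 0.234] pointing down, gripper open.
Joint ranges: [-2.97, 2.97], [-1.01, 2.36], [0.21, 2.38], [-0.96, 4.11], [0.2, 2.71], [-2.98, 2.98]. Speed limits (rad/s): [2.39, 2.39, 3.14, 3.14, 3.14, 3.14].

### API

Orientations are given as a unit quaternion [x, y, z, w].
In Python, from rig import * gives the robot as it stands.
- The arm moves only by the tool servo_tool, never from a script. Its arguments are lists of equal length, an entry for each row: "fingers": the finger opening in m, from 0 to 0.0878; "xyz": the shift along the tool's x, y, z in m, a list of three; "roll": the turn about the tool's z in degrees. A call has 1 to 20 rows; each row shifts and turns the commanded pose from where the row before left it, along the tool's axes as they then stand; what a row does not reach is not made up. A row lasts 1/8 s, in which the tool goes at most 62.5 mm and 10.7 degrees, less where a joint would pass 70% of its speed; a pose out of reach is approached as far as the arm can. A call with a gripper value outside its range is refused whole. The fingers move at their own pace and stop on an object; "force" is the grip in N (left out, the last holds). Time passes only in rows, so rows that do not move let the fingers close. It gives the time, the measured TCP pose, the force, the opening and the grip force at its end, in the units of the state.
- get_obs(): the state, without advancing time (a new reading comes with each control period).
- snapshot(name): name is "scene" or "top"; returns a dict with "frame" (420x560x3 uint8, blue, green, red), "camera_matrix" (3x3 intrinsics, pixels), "eye" and "attitude" of the camera in the world. Camera axes: x right, y down, z forward; pixel columns grow to the right and rows downward; lengths in m; the calibration is good to about 2 mm. A picture is of the moment at which its call begins. There is no depth.
- sign_off(): hands the job in; it is judged then, once.
The state is a dict: "clock": time; "q": joint angles; "joint_vel": joint speeds; "tau": joint torques, N m; "ee_pos": TCP position; "orientation": TCP orientation; "force": force on the tool from outside, world axes, zero at the start; "wrist_torque": the same for the moment, N m; "width": finger opening in m; "grip_force": force on a finger pad.
Only numpy, scipy, OpenCV 4.12 (cv2) and the standard library are available. Lean on these libraries where they do the work, as an engineer would, in place of code of your own. Each camera call takes 0.05 s, during which the arm holds its last target. There are 200 camera calls.

## Working session

There is one attempt and no reset: what is moved stays moved. The work goes in short steps, Python scripts to look and compute and a tool call to move; the robot and the scene stay as the last step left them, time stands still between calls to the robot, and variables do not carry over. Pictures are saved under pics/ and viewed, at most 14 in all, crops included, and the job is handed in when it is done.

Besides the shell and the picture viewer there is one more tool, called after "Emit:" by a JSON object that holds its "op" and its "data". servo_tool: Moves the arm, as the interface text tells. Its arguments: {"type":"object","properties":{"fingers":{"type":"array","items":{"type":"number"}},"xyz":{"type":"array","items":{"type":"array","items":{"type":"number"}}},"roll":{"type":"array","items":{"type":"number"}},"force":{"type":"number"}},"required":["fingers","xyz","roll"]}

```bash
mkdir -p pics; ls; python3 - <<'E'
from rig import *
import cv2
o=get_obs(); print({k:o[k] for k in ['clock','ee_pos','orientation','width']})
for n in ['scene','top']:
    s=snapshot(n); cv2.imwrite(f'pics/{n}0.png',s['frame']); print(n,s['camera_matrix'],s['eye'],s['attitude'])
E
```

```text
pics
{'clock': 0.0, 'ee_pos': array([ 0.16038169, -0.57746367,  0.23279858]), 'orientation': array([ 9.90845255e-01,  1.34999274e-01, -1.90036449e-05, -9.36403040e-04]), 'width': 0.08759061714282056}
scene [[518.29901068   0.         285.60591002]
 [  0.         518.29901068 214.59532948]
 [  0.           0.           1.        ]] [ 1.06834087 -0.27594868  1.13559538] [ 0.80673525  0.53453121 -0.13737982 -0.21114311]
top [[394.79240611   0.         281.5048454 ]
 [  0.         394.79240611 211.11958023]
 [  0.           0.           1.        ]] [ 0.43297114 -0.03531709  1.12185211] [-0.69963382  0.71300601 -0.03070995  0.03452319]
```

View pics/scene0.png

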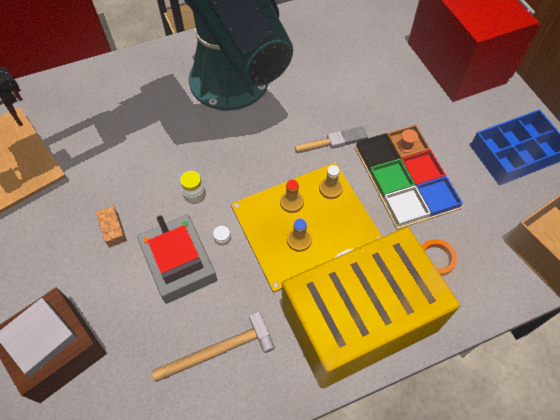

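View pics/top0.png

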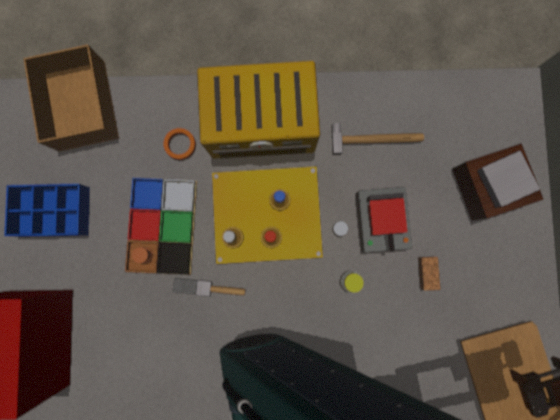

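The scene view shows three tools on the bed: red (292,187), white (333,173) and blue (300,226). The trays are at right. The top view shows the caps at red (270,237), white (230,237) and blue (280,199). The trays there are blue (148,194), white (179,195), red (145,226), green (178,226) and black (175,257), and the console's guard is at (388,216) with its tab pointing down at (391,243).

```bash
cat > h.py <<'E'
from rig import *
import cv2, numpy as np
from scipy.spatial.transform import Rotation as R
def masks(f):
    h,s,v=cv2.split(cv2.cvtColor(f,cv2.COLOR_BGR2HSV)); h=h.astype(int)
    return dict(red=((h<6)|(h>174))&(s>190)&(v>70), blue=(h>105)&(h<125)&(s>150)&(v>60), green=(h>45)&(h<80)&(s>120),
      white=(s<40)&(v>150), black=(v<45), yellow=(h>22)&(h<33)&(s>150)&(v>80))
def blobs(s,c,roi=None,amin=15):
    m=masks(s['frame'])[c].astype(np.uint8)
    if roi: z=np.zeros_like(m); x0,y0,x1,y1=roi; z[y0:y1,x0:x1]=1; m=m*z
    n,l,st,ce=cv2.connectedComponentsWithStats(m)
    return [(ce[i],st[i],l==i) for i in range(1,n) if st[i,4]>=amin]
def ray(s,uv):
    d=np.linalg.inv(s['camera_matrix'])@[uv[0],uv[1],1]
    d=R.from_quat(s['attitude']).apply(d); return np.array(s['eye']),d/np.linalg.norm(d)
def onz(s,uv,z):
    e,d=ray(s,uv); return e+d*(z-e[2])/d[2]
def tri(s1,u1,s2,u2):
    e1,d1=ray(s1,u1); e2,d2=ray(s2,u2)
    P1,P2=[np.eye(3)-np.outer(d,d) for d in (d1,d2)]
    p=np.linalg.solve(P1+P2,P1@e1+P2@e2)
    return p, np.linalg.norm(np.cross(p-e1,d1))
def proj(s,p):
    q=R.from_quat(s['attitude']).inv().apply(np.array(p)-s['eye']); q=s['camera_matrix']@q; return q[:2]/q[2]
E
python3 - <<'E'
from h import *
np.set_printoptions(precision=4,suppress=True)
t=snapshot('top'); s=snapshot('scene')
for n,S,roi in [('top',t,(120,170,420,280)),('scene',s,(130,130,470,260))]:
    for c in ['red','blue','green','white','black']:
        for ce,st,_ in blobs(S,c,roi):
            print(n,c,ce,st, onz(S,ce,.1)[:2], onz(S,ce,.02)[:2])
    for st in blobs(S,'yellow',None,300): print(n,'bed/hous',st[0],st[1])
E
```

```text
top red [392.2379 216.5661] [372 199  34  34 454] [ 0.5079 -0.3173] [ 0.5138 -0.3394]
top red [144.0261 227.5403] [131 211  28  29 422] [0.4917 0.3268] [0.4963 0.3552]
top red [269.4815 236.1852] [266 232   9   9  27] [0.4631 0.0016] [0.4655 0.0045]
top blue [147.0584 193.6149] [131 179  31  30 753] [0.5803 0.3201] [0.5919 0.3479]
top blue [279.1667 195.6944] [276 193   8   7  36] [ 0.5681 -0.0253] [ 0.5787 -0.0246]
top green [176.0267 226.3406] [160 211  32  31 825] [0.4932 0.2437] [0.4979 0.2655]
top white [178.3248 195.4218] [166 184  26  24 505] [0.574  0.2381] [0.585  0.2596]
top white [340.2432 227.8243] [335 223  11  11  74] [ 0.4813 -0.1818] [ 0.4851 -0.1933]
top white [228.     235.7419] [225 233   8   7  31] [0.4663 0.1089] [0.4689 0.1202]
top black [390.4833 242.1667] [388 235   6  16  60] [ 0.4419 -0.3099] [ 0.4426 -0.3314]
top black [173.179  257.6475] [157 242  33  32 922] [0.4126 0.2505] [0.411  0.2729]
top bed/hous [268.9209 100.5583] [ 240   65   57   73 2377]
top bed/hous [307.7101  96.1361] [300  66  17  57 676]
top bed/hous [269.6964 214.6976] [ 215  167  107   96
[... 513 characters left out ...]
 [0.4992 0.2661]
scene white [228.35   183.0198] [  130   130   266   130 17738] [ 0.4062 -0.1375] [ 0.355  -0.1268]
scene white [375.5372 132.0992] [364 130  30   8 121] [0.4069 0.2551] [0.3558 0.2961]
scene white [450.3793 190.2435] [ 409  130   61  130 3815] [0.628  0.3369] [0.594  0.3843]
scene white [332.9667 170.0889] [328 165  11  11  90] [0.4691 0.1068] [0.4228 0.1363]
scene white [406.7907 204.817 ] [385 186  46  38 951] [0.6229 0.2226] [0.5885 0.2611]
scene white [343.84 251.92] [337 249  15   7  25] [0.6741 0.0353] [0.6437 0.0593]
scene white [434.881  253.0595] [426 248  19  12 168] [0.7546 0.2187] [0.7303 0.2569]
scene bed/hous [339.3286 267.4541] [  232   165   227   203 19540]
```

Emit:
{"op": "servo_tool", "data": {"fingers": [0.0878,0.0878,0.0878,0.0878,0.0878,0.0878,0.0878,0.0878,0.07,0.07,0.07,0.07,0.07,0.07,0.07,0.07,0.07,0.07,0.07,0.07], "xyz": [[0,0,0],[0,0,0],[0.051,0,0],[0.051,0,0],[0.051,0,0],[0.051,0,0],[0.051,0,0],[0.052,0,0],[0,-0.057,0],[0,-0.057,0],[0,-0.057,0],[0,-0.057,0],[0,-0.057,0],[0,-0.057,0],[0,-0.057,0],[0,-0.057,0],[0,-0.057,0],[0,-0.057,0],[0,-0.057,0],[0,-0.057,0]], "roll": [7.75,7.75,0,0,0,0,0,0,0,0,0,0,0,0,0,0,0,0,0,0]}}

```text
clock: 2.7
ee_pos: [0.4671, 0.1078, 0.2338]
orientation: [1.0, 0.0, 0.0, -0.0]
force: [1.4, -0.1, 0.5]
width: 0.0698
grip_force: 0.0
```

```bash
cat > caps.py <<'E'
from h import *
np.set_printoptions(precision=4,suppress=True)
s=snapshot('scene'); t=snapshot('top')
for S,n in ((s,'s'),(t,'t')):
    for c in ['red','blue','white']:
        for ce,st,_ in blobs(S,c):
            if st[4]<130:
                p=onz(S,ce,.1)
                if .35<p[0]<.75 and -.3<p[1]<.42: print(n,c,ce,st[4],p[:2])
E
python3 caps.py
```

```text
s red [291.9286 184.2143] 84 [ 0.4677 -0.0001]
s blue [299.875 223.85 ] 80 [ 0.5724 -0.0257]
s white [333.1053 170.6842] 76 [0.4708 0.1063]
s white [343.84 251.92] 25 [0.6741 0.0353]
t red [267.7333 237.2   ] 15 [0.4606 0.0062]
t blue [279.1538 195.6923] 39 [ 0.5681 -0.0253]
t white [335.9  146.95] 20 [ 0.6947 -0.1773]
```

Unmoved. I'll descend 0.162 to z≈0.072 and grip.

Emit:
{"op": "servo_tool", "data": {"fingers": [0.07,0.07,0.07,0.07,0.07,0.02,0.02,0.02,0.02,0.02,0.02,0.02,0.02], "xyz": [[0.001,0,0.04],[0,0,0.04],[0,0,0.04],[0,0,0.03],[0,0,0.012],[0,0,0],[0,0,0],[0,0,0],[0,0,0],[0,0,0],[0,0,-0.02],[0,0,-0.04],[0,0,-0.06]], "roll": [0,0,0,0,0,0,0,0,0,0,0,0,0], "force": 30}}

```text
clock: 4.42
ee_pos: [0.4658, 0.1057, 0.1909]
orientation: [1.0, 0.0, -0.003, 0.0]
force: [0.9, -0.5, -4.5]
width: 0.0294
grip_force: 30.0
```

Emit:
{"op": "servo_tool", "data": {"fingers": [0.02,0.02,0.02,0.02,0.02,0.02,0.02,0.02], "xyz": [[0.03,-0.038,0],[0.03,-0.038,0],[0.03,-0.039,0],[0.03,-0.039,0],[0,0,0],[0,0,0.04],[0,0,0.04],[0,0,0.02]], "roll": [0,0,0,0,0,0,0,0]}}

```text
clock: 5.42
ee_pos: [0.5848, 0.2583, 0.0883]
orientation: [1.0, 0.0, -0.003, 0.001]
force: [0.6, -0.2, -5.2]
width: 0.0291
grip_force: 30.0
```

```bash
python3 - <<'E'
from h import *
s=snapshot('scene'); cv2.imwrite('pics/s1.png',cv2.resize(s['frame'][80:280,270:500],None,fx=3,fy=3))
E
```

```text
(no output)
```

View pics/s1.png

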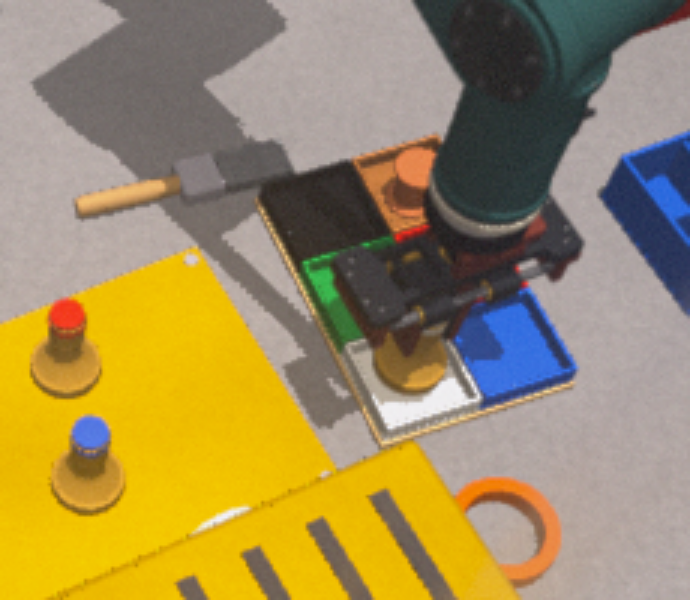

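The white tool's foot hangs just above the white tray, around crop pixel (412,365), and sits within the walls. I'll lower it slowly.

Emit:
{"op": "servo_tool", "data": {"fingers": [0.02,0.02,0.02,0.02,0.02], "xyz": [[0.001,-0.002,0.004],[0,0,0.004],[0,0,0.003],[0,0,0.002],[0,0,0]], "roll": [0,0,0,0,0]}}

```text
clock: 6.1
ee_pos: [0.5893, 0.262, 0.0788]
orientation: [1.0, 0.0, 0.0, -0.0]
force: [0.3, -0.0, -4.9]
width: 0.0299
grip_force: 30.0
```

Emit:
{"op": "servo_tool", "data": {"fingers": [0.02,0.02,0.02,0.02,0.02], "xyz": [[-0.002,0.001,0.002],[0,0,0.002],[0,0,0.002],[0,0,0.001],[0,0,0]], "roll": [0,0,0,0,0]}}

```text
clock: 6.72
ee_pos: [0.5872, 0.2611, 0.0725]
orientation: [1.0, 0.0, 0.0, -0.0]
force: [-3.5, -0.9, 4.8]
width: 0.029
grip_force: 30.0
```

Emit:
{"op": "servo_tool", "data": {"fingers": [0.06,0.06,0.06,0.06,0.06,0.06,0.06,0.07,0.07,0.07,0.07,0.07,0.07], "xyz": [[0,0,0],[0,0,0],[0,0,0],[0,0,-0.04],[0,0,-0.05],[0,0,-0.04],[0,0,0],[-0.024,0.052,0],[-0.024,0.052,0],[-0.024,0.052,0],[-0.024,0.052,0],[-0.025,0.053,0],[0,0,0]], "roll": [0,0,0,0,0,0,0,0,0,0,0,0,0]}}

```text
clock: 8.35
ee_pos: [0.4638, -0.0026, 0.2006]
orientation: [1.0, -0.002, -0.002, 0.0]
force: [0.2, -0.4, 0.5]
width: 0.0701
grip_force: 0.0
```

```bash
python3 caps.py
```

```text
s red [292.0395 184.5658] 76 [ 0.4687 -0.0003]
s blue [299.875 223.85 ] 80 [ 0.5724 -0.0257]
s white [298.7368 139.7632] 38 [0.354  0.0674]
s white [283.2083 145.125 ] 24 [0.3542 0.0254]
s white [266.4057 164.9717] 106 [ 0.3932 -0.0351]
s white [413.1  186.96] 100 [0.5859 0.2605]
s white [343.84 251.92] 25 [0.6741 0.0353]
t blue [279.3902 194.5854] 41 [ 0.571 -0.026]
t white [168.4333 205.3333] 30 [0.5484 0.2638]
t white [340.562  227.9256] 121 [ 0.481  -0.1826]
```

Emit:
{"op": "servo_tool", "data": {"fingers": [0.07,0.07,0.07,0.07,0.02,0.02,0.02,0.02,0.02,0.02,0.02,0.02,0.02], "xyz": [[0,0,0.04],[0,0,0.04],[0,0,0.03],[0,0,0.02],[0,0,0],[0,0,0],[0,0,0],[0,0,0],[0,0,0],[0,0,-0.02],[0,0,-0.05],[0,0,-0.06],[0,0,0]], "roll": [0,0,0,0,0,0,0,0,0,0,0,0,0]}}

```text
clock: 10.07
ee_pos: [0.4694, -0.0005, 0.2055]
orientation: [1.0, 0.0, 0.004, 0.001]
force: [0.8, -0.4, -5.4]
width: 0.0296
grip_force: 30.0
```

Emit:
{"op": "servo_tool", "data": {"fingers": [0.02,0.02,0.02,0.02,0.02,0.02,0.02,0.02,0.02,0.02,0.02,0.02], "xyz": [[0.005,-0.05,0],[0.005,-0.05,0],[0.005,-0.05,0],[0.005,-0.051,0],[0.005,-0.051,0],[0.005,-0.051,0],[0.006,-0.051,0],[0,0,0],[0,0,0.04],[0,0,0.05],[0,0,0.03],[0,0,0]], "roll": [0,0,0,0,0,0,0,0,0,0,0,0]}}

```text
clock: 11.58
ee_pos: [0.5013, 0.3519, 0.0785]
orientation: [1.0, -0.0, -0.002, 0.001]
force: [0.2, 0.5, -4.7]
width: 0.0295
grip_force: 30.0
```

```bash
python3 - <<'E'
from h import *
print(get_obs()['ee_pos'])
s=snapshot('scene'); cv2.imwrite('pics/s2.png',cv2.resize(s['frame'][80:240,340:500],None,fx=3,fy=3))
E
```

```text
[0.50126355 0.3518583  0.07853965]
```

View pics/s2.png

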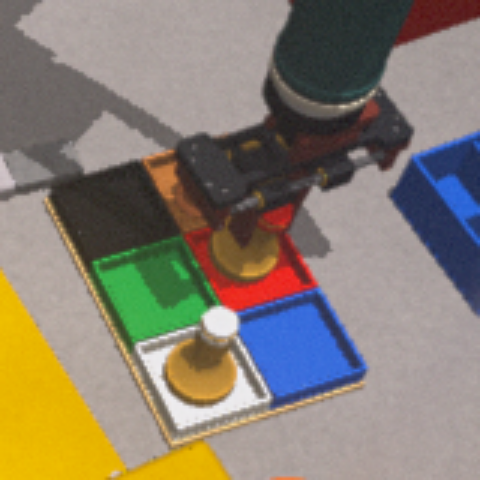

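White stands upright in its tray. Red's foot is at crop pixel (246,250), inside the red tray, whose centre is about (250,257).

Emit:
{"op": "servo_tool", "data": {"fingers": [0.02,0.02,0.02,0.02,0.02], "xyz": [[0,0,0.002],[0,0,0.002],[0,0,0.002],[0,0,0.002],[0,0,0]], "roll": [0,0,0,0,0]}}

```text
clock: 12.25
ee_pos: [0.5046, 0.3544, 0.0757]
orientation: [1.0, 0.0, 0.002, -0.001]
force: [3.0, -3.2, 5.4]
width: 0.0297
grip_force: 30.0
```

Emit:
{"op": "servo_tool", "data": {"fingers": [0.06,0.06,0.06,0.06,0.06,0.06,0.07,0.07,0.07,0.07,0.07,0.07,0.07,0.07,0.07], "xyz": [[0,0,0],[0,0,0],[0,0,0],[0,0,-0.04],[0,0,-0.05],[0,0,-0.04],[0.008,0.047,0],[0.008,0.047,0],[0.008,0.047,0],[0.008,0.047,0],[0.008,0.048,0],[0.008,0.048,0],[0.009,0.048,0],[0.009,0.048,0],[0,0,0]], "roll": [0,0,0,0,0,0,0,0,0,0,0,0,0,0,0]}}

```text
clock: 14.12
ee_pos: [0.569, -0.0289, 0.2036]
orientation: [1.0, -0.002, 0.0, 0.0]
force: [-0.1, 0.7, 0.7]
width: 0.0696
grip_force: 0.0
```

```bash
python3 caps.py
```

```text
s red [432.5714 153.3214] 84 [0.5194 0.3535]
s blue [301.0588 226.0882] 34 [ 0.5787 -0.0255]
s white [285.6923 177.7179] 39 [ 0.4451 -0.0065]
s white [413.0784 186.8922] 102 [0.5857 0.2606]
s white [344.1538 251.8077] 26 [0.6742 0.036 ]
t red [135.     216.6027] 73 [0.5206 0.3507]
t red [155.45 234.9 ] 20 [0.472  0.2969]
t white [336.3922 143.8824] 51 [ 0.703  -0.1788]
```

```bash
python3 - <<'E'
from h import *
s=snapshot('scene'); cv2.imwrite('pics/s3.png',cv2.resize(s['frame'][100:270,250:470],None,fx=3.5,fy=3.5,interpolation=cv2.INTER_CUBIC))
E
```

```text
(no output)
```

View pics/s3.png

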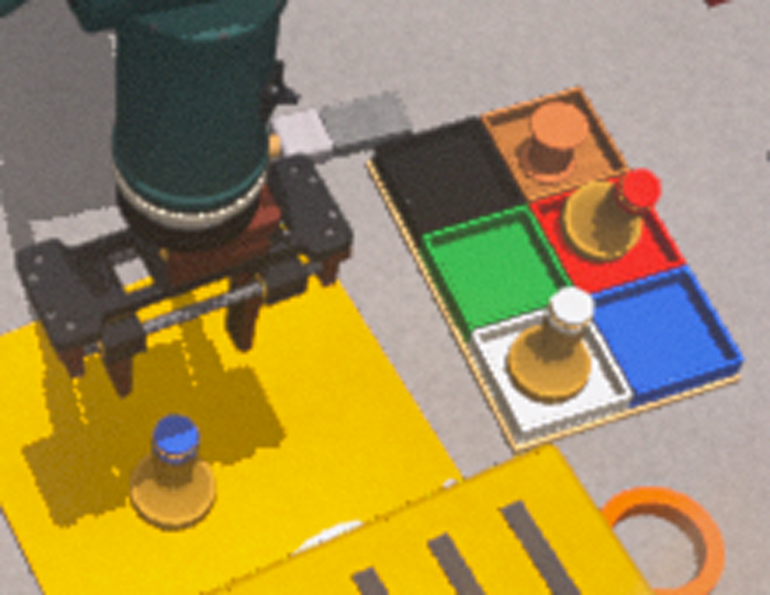

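Red is leaning in its tray: foot at crop (603,222) riding on the wall on the spool side, cap at (640,190) leaning towards +x. I'm above blue, which is clear at (176,437), so I'll store it first and then re-seat red.

Emit:
{"op": "servo_tool", "data": {"fingers": [0.07,0.07,0.07,0.07,0.07,0.02,0.02,0.02,0.02,0.02,0.02,0.02,0.02,0.02], "xyz": [[0,-0.001,0.04],[0,0,0.04],[0,0,0.03],[0,0,0.021],[0,0,0],[0,0,0],[0,0,0],[0,0,0],[0,0,0],[0,0,0],[0,0,-0.02],[0,0,-0.05],[0,0,-0.06],[0,0,0]], "roll": [0,0,0,0,0,0,0,0,0,0,0,0,0,0]}}

```text
clock: 16.02
ee_pos: [0.5716, -0.0255, 0.2071]
orientation: [1.0, 0.0, 0.005, 0.001]
force: [0.0, 0.1, -3.9]
width: 0.0294
grip_force: 30.0
```

```bash
python3 - <<'E'
from h import *
np.set_printoptions(precision=4,suppress=True)
print(get_obs()['ee_pos'])
s=snapshot('scene'); t=snapshot('top')
for c,a in (('red',(.504,.354)),('blue',(.592,.348)),('green',(.4985,.266)),('white',(.586,.26))):
    for n,S in (('s',s),('t',t)):
        for ce,st,m in blobs(S,c,None,300):
            if np.linalg.norm(onz(S,ce,.02)[:2]-a)<.04:
                h=cv2.convexHull(np.argwhere(m)[:,::-1].astype(np.float32)); q=cv2.minAreaRect(h)
                print(c,n,onz(S,ce,.02)[:2],onz(S,q[0],.02)[:2],onz(S,q[0],.03)[:2])
E
```

```text
[ 0.5716 -0.0255  0.2071]
red s [0.5196 0.3448] [0.5147 0.3443] [0.5197 0.3387]
blue s [0.5949 0.3493] [0.5925 0.3539] [0.5968 0.3483]
blue t [0.5918 0.3477] [0.5923 0.35  ] [0.5908 0.3465]
green s [0.4979 0.265 ] [0.497  0.2672] [0.5021 0.2623]
green t [0.4986 0.2661] [0.499  0.2668] [0.4984 0.2641]
white s [0.597  0.2564] [0.5877 0.2639] [0.592 0.259]
white t [0.5876 0.2598] [0.5834 0.2591] [0.582  0.2564]
```

Emit:
{"op": "servo_tool", "data": {"fingers": [0.02,0.02,0.02,0.02,0.02,0.02,0.02,0.02,0.02,0.02,0.02,0.02,0.02], "xyz": [[0.003,-0.053,0],[0.003,-0.053,0],[0.003,-0.053,0],[0.003,-0.053,0],[0.003,-0.053,0],[0.003,-0.053,0],[0.003,-0.055,0],[0,0,0],[0,0,0.04],[0,0,0.05],[0,0,0.03],[0,0,0],[0,0,0]], "roll": [0,0,0,0,0,0,0,0,0,0,0,0,0]}}

```text
clock: 17.75
ee_pos: [0.5893, 0.3474, 0.0827]
orientation: [1.0, -0.0, -0.0, 0.0]
force: [0.6, 0.9, -2.4]
width: 0.0293
grip_force: 30.0
```

Emit:
{"op": "servo_tool", "data": {"fingers": [0.02,0.02,0.02,0.02,0.02,0.02], "xyz": [[0,0,0.002],[0,0,0.002],[0,0,0.002],[0,0,0.002],[0,0,0],[0,0,0]], "roll": [0,0,0,0,0,0]}}

```text
clock: 18.5
ee_pos: [0.5892, 0.348, 0.0747]
orientation: [1.0, 0.0, -0.0, -0.0]
force: [0.3, 0.8, -3.8]
width: 0.0292
grip_force: 30.0
```

Emit:
{"op": "servo_tool", "data": {"fingers": [0.02,0.02,0.02,0.02,0.02], "xyz": [[0.003,0,0.001],[0,0,0.001],[0,0,0.001],[0,0,0],[0,0,0]], "roll": [0,0,0,0,0]}}

```text
clock: 19.12
ee_pos: [0.5929, 0.3482, 0.073]
orientation: [1.0, 0.0, 0.001, -0.0]
force: [-1.9, -1.4, 5.3]
width: 0.0293
grip_force: 30.0
```

Emit:
{"op": "servo_tool", "data": {"fingers": [0.06,0.06,0.06,0.06,0.06,0.06,0.06,0.06,0.06,0.06], "xyz": [[0,0,0],[0,0,0],[0,0,0],[0,0,-0.04],[0,0,-0.05],[0,0,-0.04],[0,0.05,0],[0,0.06,0],[0,0.06,0],[0,0,0]], "roll": [0,0,0,0,0,0,0,0,0,0]}}

```text
clock: 20.38
ee_pos: [0.5921, 0.1741, 0.2017]
orientation: [1.0, -0.002, -0.0, 0.001]
force: [-0.6, 0.4, -0.3]
width: 0.06
grip_force: 0.0
```

```bash
python3 caps.py; python3 - <<'E'
from h import *
s=snapshot('scene'); t=snapshot('top')
a=cv2.resize(s['frame'][110:230,340:480],(700,600),interpolation=cv2.INTER_CUBIC); cv2.imwrite('pics/s4.png',a)
a=cv2.resize(t['frame'][170:280,110:220],(600,600),interpolation=cv2.INTER_CUBIC); cv2.imwrite('pics/t4.png',a)
print(get_obs()['ee_pos'])
E
```

```text
s blue [446.9762 178.2857] 84 [0.596  0.3473]
s blue [430.     181.3056] 36 [0.5877 0.3056]
s white [336.7941 142.0588] 34 [0.3972 0.1517]
s white [352.24 145.44] 25 [0.4214 0.1824]
s white [413.407  186.5465] 86 [0.5852 0.2618]
s white [400.8125 190.    ] 16 [0.5821 0.2296]
s white [343.84 251.92] 25 [0.6741 0.0353]
t red [131.875 235.875] 24 [0.4706 0.3581]
t white [189.9474 190.9474] 19 [0.5852 0.2078]
[0.5923721  0.17914488 0.20168124]
```

View pics/s4.png

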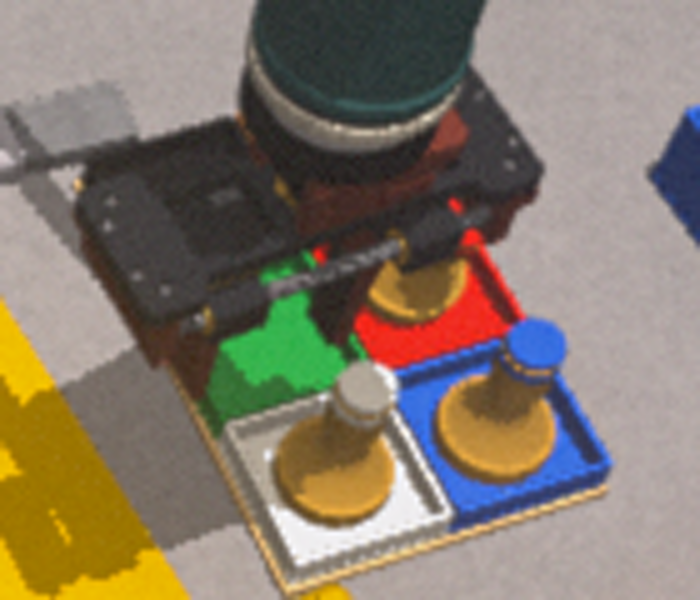

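View pics/t4.png

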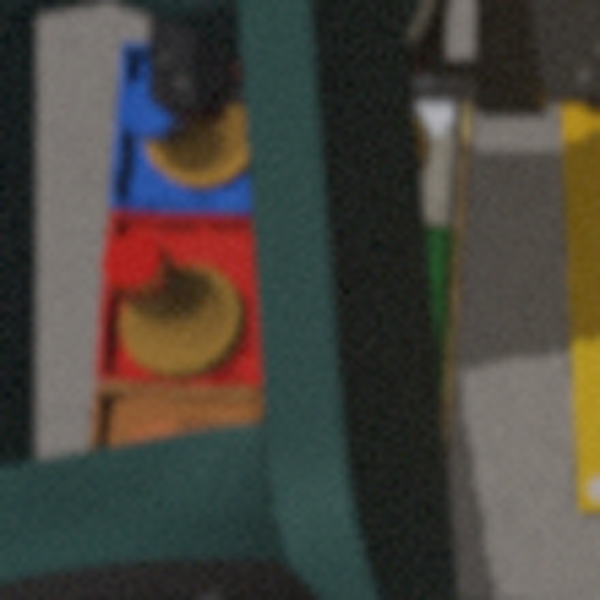

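White (364,392) and blue (533,343) stand upright in their trays. Red's foot (top-view crop (180,320)) sits about 12 mm too far to −x, on the wall. I'll grip its tilted collar near (0.512, 0.354), lift, shift +x and lower.

Emit:
{"op": "servo_tool", "data": {"fingers": [0.06,0.06,0.06,0.06,0.06,0.06,0.06,0.06,0.06,0.06], "xyz": [[-0.02,-0.044,0],[-0.02,-0.044,0],[-0.02,-0.044,0],[-0.02,-0.044,0],[0,0,0],[0,0,0.04],[0,0,0.04],[0,0,0.025],[0,0,0.018],[0,0,0]], "roll": [0,0,0,0,0,0,0,0,0,0]}}

```text
clock: 21.82
ee_pos: [0.5115, 0.3536, 0.0775]
orientation: [1.0, 0.0, -0.001, 0.001]
force: [-0.3, -0.7, 0.4]
width: 0.0604
grip_force: 0.0
```

Emit:
{"op": "servo_tool", "data": {"fingers": [0.02,0.02,0.02,0.02,0.02,0.02,0.02], "xyz": [[0,0,0],[0,0,0],[0,0,0],[0,0,0],[0,0,0],[0,0,-0.01],[0,0,0]], "roll": [0,0,0,0,0,0,0]}}

```text
clock: 22.7
ee_pos: [0.5121, 0.354, 0.089]
orientation: [1.0, 0.0, 0.0, -0.0]
force: [0.4, 0.3, -5.3]
width: 0.0291
grip_force: 30.0
```

```bash
python3 - <<'E'
from h import *
s=snapshot('scene')
a=cv2.resize(s['frame'][110:230,340:480],(700,600),interpolation=cv2.INTER_CUBIC); cv2.imwrite('pics/s5.png',a)
E
```

```text
(no output)
```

View pics/s5.png

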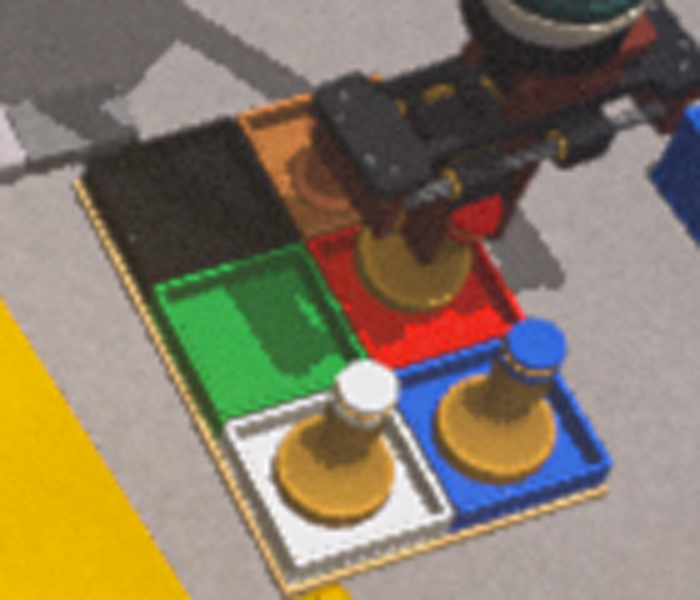

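Red's foot at crop (413,262) is lifted and still tilted. The tray centre at floor level is about (419,300), so I need about 15 mm in +x and 4 mm in −y before lowering.

Emit:
{"op": "servo_tool", "data": {"fingers": [0.02,0.02,0.02,0.02,0.02,0.02], "xyz": [[0.008,0.002,-0.005],[0.007,0.002,0],[0,0,0],[0,0,0.006],[0,0,0.005],[0,0,0]], "roll": [0,0,0,0,0,0]}}

```text
clock: 23.5
ee_pos: [0.5264, 0.3497, 0.0818]
orientation: [1.0, 0.0, -0.001, 0.0]
force: [-0.5, -0.5, -5.1]
width: 0.0295
grip_force: 30.0
```

Emit:
{"op": "servo_tool", "data": {"fingers": [0.02,0.02,0.02,0.02], "xyz": [[0,0,0.002],[0,0,0.002],[0,0,0],[0,0,0]], "roll": [0,0,0,0]}}

```text
clock: 24.0
ee_pos: [0.5275, 0.3502, 0.0794]
orientation: [1.0, 0.0, 0.0, -0.0]
force: [0.0, -0.8, 2.7]
width: 0.0294
grip_force: 30.0
```

Emit:
{"op": "servo_tool", "data": {"fingers": [0.05,0.06,0.06,0.06,0.06,0.06,0.06,0.06,0.06], "xyz": [[0,0,0],[0,0,0],[0,0,0],[0,0,0],[0,0,-0.04],[0,0,-0.06],[0,0,-0.04],[0,0,0],[0,0,0]], "roll": [0,0,0,0,0,0,0,0,0]}}

```text
clock: 25.12
ee_pos: [0.5267, 0.3497, 0.218]
orientation: [1.0, 0.0, -0.0, 0.0]
force: [-0.6, -0.3, -0.1]
width: 0.0599
grip_force: 0.0
```

```bash
python3 caps.py; python3 - <<'E'
from h import *
s=snapshot('scene')
a=cv2.resize(s['frame'][110:230,340:480],(700,600),interpolation=cv2.INTER_CUBIC); cv2.imwrite('pics/s6.png',a)
E
```

```text
s red [428.2321 150.2143] 56 [0.5071 0.3485]
s blue [447.012 178.241] 83 [0.5959 0.3475]
s blue [428.8857 181.6286] 35 [0.5874 0.3026]
s white [413.1735 186.9286] 98 [0.5859 0.2607]
s white [344.125  251.7917] 24 [0.6741 0.036 ]
t red [150.9254 213.3433] 67 [0.5283 0.3093]
t red [135.6463 231.2927] 82 [0.4823 0.3485]
t red [154.1538 236.5385] 26 [0.4678 0.3002]
t white [169.5    189.7692] 78 [0.5893 0.2614]
t white [187.449  186.6735] 49 [0.5966 0.2143]
t white [188.5652 204.0435] 23 [0.5508 0.2113]
t white [340.3942 228.    ] 104 [ 0.4808 -0.1822]
```

View pics/s6.png

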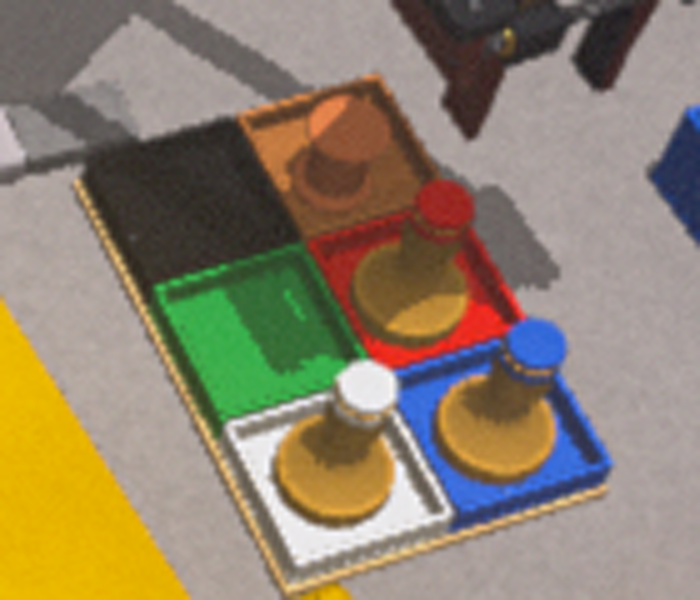

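All three tools now stand upright in their own trays: red foot (412,288), blue (497,425), white (335,467). Next I'll measure the console.

```bash
python3 - <<'E'
from h import *
np.set_printoptions(precision=4,suppress=True)
s=snapshot('scene'); t=snapshot('top')
for n,S,roi in (('s',s,(130,205,225,310)),('t',t,(350,180,420,260))):
    f=S['frame']; hsv=cv2.cvtColor(f,cv2.COLOR_BGR2HSV).astype(int)
    red=(((hsv[...,0]<8)|(hsv[...,0]>172))&(hsv[...,1]>150)&(hsv[...,2]>60)).astype(np.uint8)
    blk=(hsv[...,2]<50).astype(np.uint8)
    for nm,m in (('red',red),('blk',blk)):
        x0,y0,x1,y1=roi; z=np.zeros_like(m); z[y0:y1,x0:x1]=m[y0:y1,x0:x1]
        k,l,st,ce=cv2.connectedComponentsWithStats(z)
        for i in range(1,k):
            if st[i,4]>25:
                q=cv2.minAreaRect(np.argwhere(l==i)[:,::-1].astype(np.float32)); b=cv2.boxPoints(q)
                print(n,nm,ce[i],st[i]); print(np.array([onz(S,p,.095 if nm=='red' else .089)[:2] for p in b]), onz(S,ce[i],.089)[:2])
cv2.imwrite('pics/c.png',np.hstack([cv2.resize(s['frame'][200:310,125:225],(400,440)),cv2.resize(t['frame'][175:265,345:425],(391,440))]))
E
```

```text
s red [172.4769 248.5844] [ 147  225   52   48 1470]
[[ 0.4742 -0.3577]
 [ 0.4667 -0.267 ]
 [ 0.5583 -0.2625]
 [ 0.564  -0.3502]] [ 0.5139 -0.3099]
t red [387.3558 216.0083] [ 369  198   38   37 1200]
[[ 0.5523 -0.2583]
 [ 0.5585 -0.3499]
 [ 0.4681 -0.3534]
 [ 0.4619 -0.2626]] [ 0.5104 -0.3077]
t blk [359.3333 222.3441] [356 194   7  58  93]
[[ 0.5698 -0.2266]
 [ 0.5702 -0.2314]
 [ 0.4207 -0.2404]
 [ 0.4203 -0.2357]] [ 0.4952 -0.2337]
t blk [390.4507 242.2958] [388 235   6  16  71]
[[ 0.4605 -0.3053]
 [ 0.4617 -0.3169]
 [ 0.4221 -0.3201]
 [ 0.4208 -0.3085]] [ 0.4416 -0.3127]
```

View pics/c.png

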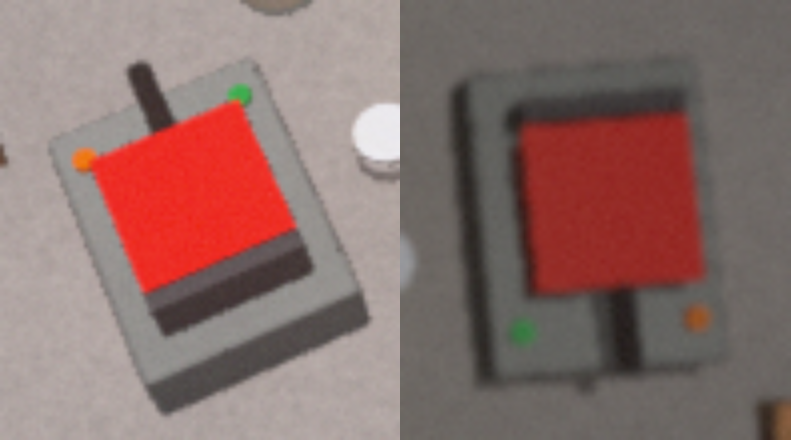

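Left view: the closed hood at (195,195) with its tab at (150,95) pointing towards the robot. Right view: the same, with the tab at (625,330). The yaw is about 3.5°, which puts the hinge at about (0.557,−0.306) and the tab at about (0.441,−0.313).

Emit:
{"op": "servo_tool", "data": {"fingers": [0.05,0.05,0.05,0.05,0.05,0.05,0.05,0.05,0.05,0.05,0.05,0.05,0.05,0.05,0.05], "xyz": [[-0.007,0.055,0],[-0.007,0.055,0],[-0.007,0.055,0],[-0.007,0.055,0],[-0.007,0.055,0],[-0.007,0.055,0],[-0.007,0.055,0],[-0.007,0.055,0],[-0.007,0.055,0],[-0.007,0.055,0],[-0.008,0.056,0],[-0.008,0.057,0],[0,0,0],[0,0,0],[0,0,0]], "roll": [0,0,0,0,0,0,0,0,0,0,0,0,-3.5,0,0]}}

```text
clock: 27.25
ee_pos: [0.4413, -0.3123, 0.2182]
orientation: [1.0, 0.03, -0.0, -0.0]
force: [-0.3, 1.0, 0.3]
width: 0.0499
grip_force: 0.0
```

```bash
python3 caps.py | grep -v "^t"; python3 -c "
from h import *
o=get_obs();print(o['ee_pos'],o['orientation'])"
```

```text
s red [428.2703 150.3784] 74 [0.5075 0.3483]
s blue [447.0732 178.2195] 82 [0.5959 0.3477]
s blue [430.     181.2188] 32 [0.5875 0.3057]
s white [413.0784 186.8922] 102 [0.5857 0.2606]
s white [344.1538 251.8077] 26 [0.6742 0.036 ]
[ 0.44150177 -0.31217552  0.21852521] [ 9.99522218e-01  3.09075149e-02 -1.35999163e-04 -2.05869962e-04]
```

Emit:
{"op": "servo_tool", "data": {"fingers": [0.05,0.05,0.05,0.05,0.05,0.005,0.005,0.005,0.005,0.005,0.005], "xyz": [[0,0.001,0.04],[0,0,0.04],[0,0,0.03],[0,0,0.027],[0,0,0],[0,0,0],[0,0,0],[0,0,0],[0,0,0],[0,0,0],[0,0,0]], "roll": [0,0,0,0,0,0,0,0,0,0,0], "force": 8}}

```text
clock: 28.72
ee_pos: [0.4417, -0.3144, 0.0821]
orientation: [1.0, 0.031, 0.0, 0.0]
force: [-0.6, 0.3, 5.5]
width: 0.0135
grip_force: 8.0
```

Emit:
{"op": "servo_tool", "data": {"fingers": [0.005,0.005,0.005,0.005,0.005,0.005,0.005,0.005], "xyz": [[0.001,0,-0.014],[0.002,0,-0.014],[0.004,0,-0.013],[0.006,0,-0.013],[0.007,0,-0.012],[0.009,0,-0.011],[0.01,0,-0.01],[0.011,0,-0.0085]], "roll": [0,0,0,0,0,0,0,0]}}

```text
clock: 29.72
ee_pos: [0.492, -0.3111, 0.1777]
orientation: [1.0, 0.031, -0.0, 0.0]
force: [0.1, -4.5, -2.8]
width: 0.0135
grip_force: 8.0
```

Emit:
{"op": "servo_tool", "data": {"fingers": [0.005,0.005,0.005,0.005,0.005,0.005,0.005,0.005,0.005], "xyz": [[0.012,0,-0.0075],[0.0125,0,-0.006],[0.013,0,-0.0045],[0.0137,0,-0.0025],[0.0139,0,-0.001],[0.0138,0,0.0007],[0.0138,0,0.0023],[0.011,0,0.003],[0,0,0]], "roll": [0,0,0,0,0,0,0,0,0]}}

```text
clock: 30.85
ee_pos: [0.5968, -0.3047, 0.1928]
orientation: [1.0, 0.031, 0.001, 0.0]
force: [1.9, -4.8, 4.2]
width: 0.0137
grip_force: 8.0
```

Emit:
{"op": "servo_tool", "data": {"fingers": [0.05,0.05,0.05,0.05,0.05,0.05,0.05,0.05,0.05,0.05], "xyz": [[0,0,0],[0,0,0],[0,0,0],[0,0,-0.03],[0,0,-0.04],[-0.05,0,0],[-0.06,0,0],[0,0,0],[0,0,0],[0,0,0]], "roll": [0,0,0,0,0,0,0,0,0,0]}}

```text
clock: 32.1
ee_pos: [0.4865, -0.3116, 0.2628]
orientation: [1.0, 0.031, 0.0, 0.0]
force: [0.2, -0.1, 0.3]
width: 0.0502
grip_force: 0.0
```

```bash
python3 - <<'E'
from h import *
np.set_printoptions(precision=4,suppress=True)
print(get_obs()['ee_pos'])
s=snapshot('scene'); t=snapshot('top')
for n,S,z in (('s',s,.073),('t',t,.073)):
    for ce,st,_ in blobs(S,'green',None,20): print(n,ce,st,onz(S,ce,z)[:2])
cv2.imwrite('pics/g.png',np.hstack([cv2.resize(s['frame'][180:310,115:245],(400,400)),cv2.resize(t['frame'][165:265,335:435],(400,400))]))
E
```

```text
[ 0.4865 -0.3116  0.2628]
s [391.0036 176.3076] [371 158  42  36 829] [0.5253 0.24  ]
s [173.2    249.9333] [167 245  15  12 120] [ 0.5093 -0.3099]
t [175.7753 226.4043] [160 211  32  31 841] [0.4946 0.2517]
```

View pics/g.png

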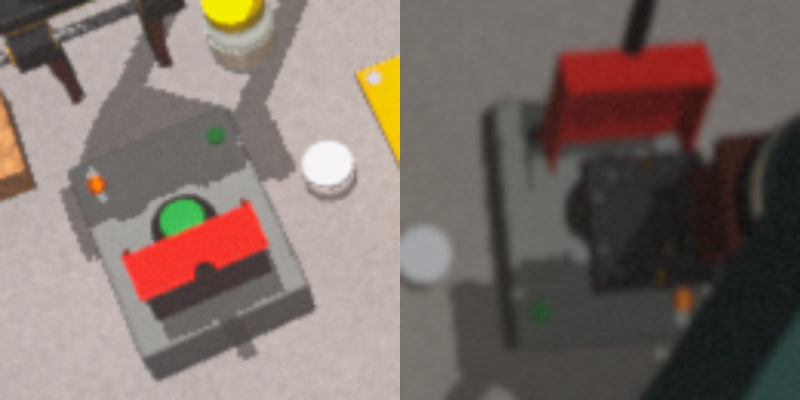

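The guard is open by itself, with the button visible at left (183,217), about (0.510,−0.310).

Emit:
{"op": "servo_tool", "data": {"fingers": [0.0,0.0,0.0,0.0,0.0,0.0,0.0,0.0,0.0], "xyz": [[0.01,0,0],[0.01,0,0],[0,0,0],[0,0,0.05],[0,0,0.05],[0,0,0.04],[0,0,0.025],[0,0,0.008],[0,0,0]], "roll": [0,0,0,0,0,0,0,0,0]}}

```text
clock: 33.33
ee_pos: [0.5051, -0.3101, 0.0898]
orientation: [1.0, 0.031, -0.0, -0.0]
force: [-0.7, -0.3, 1.1]
width: 0.0006
grip_force: 0.0
```

Emit:
{"op": "servo_tool", "data": {"fingers": [0.0,0.0,0.0,0.0,0.0], "xyz": [[0,0,0.004],[0,0,0.003],[0,0,0.003],[0,0,0],[0,0,0]], "roll": [0,0,0,0,0]}}

```text
clock: 33.95
ee_pos: [0.5061, -0.311, 0.0821]
orientation: [1.0, 0.031, 0.001, 0.001]
force: [-2.8, 1.0, 17.2]
width: 0.0005
grip_force: 8.5
```

Emit:
{"op": "servo_tool", "data": {"fingers": [0.0,0.0,0.0], "xyz": [[0,0,0.001],[0,0,0],[0,0,0]], "roll": [0,0,0]}}

```text
clock: 34.33
ee_pos: [0.5062, -0.311, 0.082]
orientation: [1.0, 0.031, 0.001, 0.001]
force: [-4.6, 2.8, 23.9]
width: 0.0004
grip_force: 12.1
```

```bash
python3 - <<'E'
from h import *
s=snapshot('scene')
cv2.imwrite('pics/p.png',cv2.resize(s['frame'][150:310,105:265],(600,600),interpolation=cv2.INTER_CUBIC))
E
```

```text
(no output)
```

View pics/p.png

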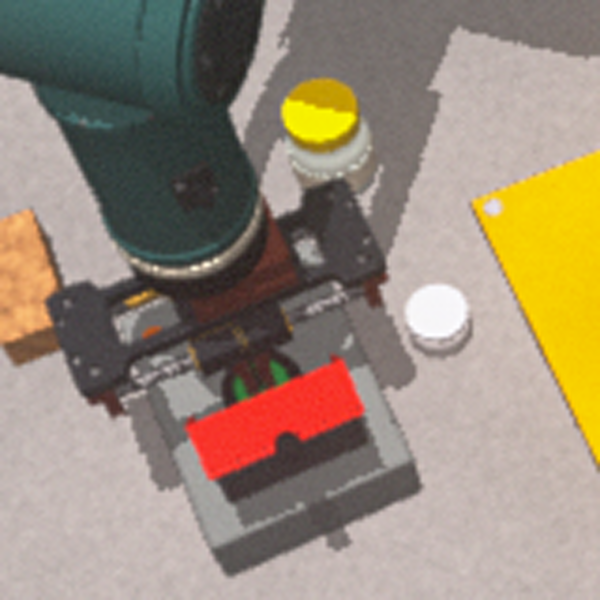

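The fingers are on the button at about (255,375), between its green halves, and at a hard stop. The finger corners may be over the dark bezel, so I'll press again closer to the button's centre.

Emit:
{"op": "servo_tool", "data": {"fingers": [0.0,0.0,0.0,0.0,0.0,0.0,0.0,0.0,0.0], "xyz": [[0,0,-0.012],[0.005,0,0],[0,0,0],[0,0,0.005],[0,0,0.003],[0,0,0.002],[0,0,0.002],[0,0,0.001],[0,0,0]], "roll": [0,0,0,0,0,0,0,0,0]}}

```text
clock: 35.5
ee_pos: [0.5103, -0.3098, 0.0817]
orientation: [1.0, 0.031, 0.001, 0.0]
force: [-8.4, 6.1, 39.6]
width: 0.0009
grip_force: 19.6
```

Emit:
{"op": "servo_tool", "data": {"fingers": [0.0,0.0,0.0], "xyz": [[0,0,0.002],[0,0,0.001],[0,0,0]], "roll": [0,0,0]}}

```text
clock: 35.88
ee_pos: [0.5104, -0.3098, 0.0813]
orientation: [1.0, 0.031, 0.001, 0.001]
force: [-13.8, 10.8, 60.4]
width: 0.0007
grip_force: 30.5
```

Emit:
{"op": "servo_tool", "data": {"fingers": [0.0,0.0,0.0], "xyz": [[0,0,-0.008],[0,0,0],[0,0,0]], "roll": [0,0,0]}}

```text
clock: 36.25
ee_pos: [0.5103, -0.3099, 0.0825]
orientation: [1.0, 0.031, 0.0, 0.0]
force: [1.7, 0.9, 4.1]
width: 0.0003
grip_force: 2.3
```

Emit:
{"op": "servo_tool", "data": {"fingers": [0.0,0.0,0.0], "xyz": [[0,0,-0.002],[0,0,0],[0,0,0]], "roll": [0,0,0]}}

```text
clock: 36.62
ee_pos: [0.5103, -0.3099, 0.0845]
orientation: [1.0, 0.031, 0.0, -0.0]
force: [2.2, 1.0, 3.7]
width: 0.0005
grip_force: 1.8
```

Emit:
{"op": "servo_tool", "data": {"fingers": [0.0,0.0,0.0], "xyz": [[0,0,-0.002],[0,0,0],[0,0,0]], "roll": [0,0,0]}}

```text
clock: 37.0
ee_pos: [0.51, -0.3099, 0.0866]
orientation: [1.0, 0.031, -0.0, 0.0]
force: [1.5, -0.5, 3.0]
width: 0.0005
grip_force: 1.2
```

Emit:
{"op": "servo_tool", "data": {"fingers": [0.0,0.0,0.0], "xyz": [[0,0,-0.002],[0,0,0],[0,0,0]], "roll": [0,0,0]}}

```text
clock: 37.38
ee_pos: [0.5093, -0.3095, 0.0884]
orientation: [1.0, 0.031, -0.001, -0.0]
force: [-0.4, 0.1, 1.4]
width: 0.0003
grip_force: 0.7
```

Emit:
{"op": "servo_tool", "data": {"fingers": [0.0,0.0,0.0], "xyz": [[0,0,-0.003],[0,0,0],[0,0,0]], "roll": [0,0,0]}}

```text
clock: 37.75
ee_pos: [0.51, -0.3097, 0.0916]
orientation: [1.0, 0.031, -0.0, -0.0]
force: [0.1, -0.0, 0.1]
width: 0.0006
grip_force: 0.0
```

Force fell steadily to zero over 6 mm of travel, so the button was fully pressed. Now I'll close the guard by re-gripping the tab at about (0.615,−0.302,0.189).

Emit:
{"op": "servo_tool", "data": {"fingers": [0.0,0.0,0.0,0.0,0.06,0.06,0.06,0.06,0.06,0.06,0.06,0.06], "xyz": [[-0.004,0,-0.05],[0,0,-0.06],[0,0,-0.06],[0,0,-0.01],[0.054,0,0],[0.055,0,0],[0,0,0],[0,0,0],[0,0,0.04],[0,0,0.03],[0,0,0.02],[0,0,0]], "roll": [0,0,0,0,0,0,0,0,0,0,0,0]}}

```text
clock: 39.25
ee_pos: [0.6123, -0.3031, 0.1802]
orientation: [1.0, 0.03, -0.002, -0.001]
force: [-0.3, -0.1, 0.4]
width: 0.06
grip_force: 0.0
```

Emit:
{"op": "servo_tool", "data": {"fingers": [0.005,0.005,0.005,0.005,0.005,0.005], "xyz": [[0,0,0],[0,0,0],[0,0,0],[0,0,0],[0,0,0],[0,0,0]], "roll": [0,0,0,0,0,0], "force": 5}}

```text
clock: 40.0
ee_pos: [0.615, -0.3038, 0.1818]
orientation: [1.0, 0.031, 0.0, 0.0]
force: [0.0, -0.9, 0.8]
width: 0.0135
grip_force: 5.0
```

Emit:
{"op": "servo_tool", "data": {"fingers": [0.005,0.005,0.005,0.005,0.005,0.005,0.005,0.005,0.005,0.005], "xyz": [[-0.0105,0,-0.0055],[-0.0105,0,-0.0042],[-0.011,0,-0.003],[-0.0138,0,-0.0023],[-0.0138,0,-0.0007],[-0.0139,0,0.001],[-0.0137,0,0.0025],[-0.013,0,0.0045],[-0.0125,0,0.006],[-0.012,0,0.0075]], "roll": [0,0,0,0,0,0,0,0,0,0]}}

```text
clock: 41.25
ee_pos: [0.4894, -0.3113, 0.1753]
orientation: [1.0, 0.031, -0.0, 0.0]
force: [0.3, -4.9, 0.8]
width: 0.014
grip_force: 5.0
```

Emit:
{"op": "servo_tool", "data": {"fingers": [0.005,0.005,0.005,0.005,0.005,0.005,0.005,0.005,0.005], "xyz": [[-0.011,0,0.0085],[-0.01,0,0.01],[-0.009,0,0.011],[-0.007,0,0.012],[-0.006,0,0.013],[-0.004,0,0.013],[-0.002,0,0.014],[-0.001,0,0.01],[0,0,0]], "roll": [0,0,0,0,0,0,0,0,0]}}

```text
clock: 42.38
ee_pos: [0.4397, -0.3142, 0.0829]
orientation: [1.0, 0.031, -0.001, -0.0]
force: [-1.8, -6.1, 0.3]
width: 0.0137
grip_force: 5.0
```

Emit:
{"op": "servo_tool", "data": {"fingers": [0.04,0.04,0.04,0.04,0.04,0.04,0.04,0.04,0.04], "xyz": [[0,0,0],[0,0,0],[0,0,0],[0,0,-0.03],[0,0,-0.06],[0,0,-0.06],[-0.02,0,0],[0,0,0],[0,0,0]], "roll": [0,0,0,0,0,0,0,0,0]}}

```text
clock: 43.5
ee_pos: [0.4197, -0.3144, 0.2327]
orientation: [1.0, 0.03, -0.001, -0.001]
force: [-0.2, 0.0, -0.9]
width: 0.0402
grip_force: 0.0
```

```bash
python3 caps.py | grep -v "^t"; python3 - <<'E'
from h import *
s=snapshot('scene'); cv2.imwrite('pics/e.png',s['frame'])
E
```

```text
s red [428.3377 150.5584] 77 [0.5081 0.3482]
s blue [448.1951 174.6098] 82 [0.5881 0.3556]
s blue [428.8966 181.5172] 29 [0.5872 0.3028]
s white [413.0784 186.8922] 102 [0.5857 0.2606]
s white [344.1538 251.8077] 26 [0.6742 0.036 ]
```

View pics/e.png

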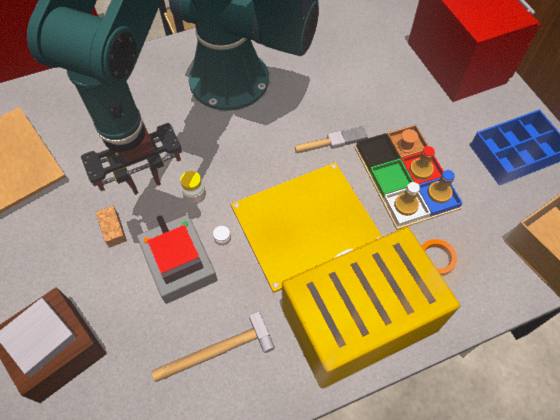

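The guard is closed and everything stands in its tray. However, the blue cap reading shifted by about 11 mm, to pixel (448,175), so I'll look closely.

```bash
cat caps.py|sed 's/.35<p/.3<p/'>/dev/null; python3 caps.py; python3 - <<'E'
from h import *
np.set_printoptions(precision=4,suppress=True)
s=snapshot('scene'); t=snapshot('top')
cv2.imwrite('pics/f.png',np.hstack([cv2.resize(s['frame'][135:225,380:470],(400,400),interpolation=cv2.INTER_CUBIC),cv2.resize(t['frame'][170:260,115:205],(400,400),interpolation=cv2.INTER_CUBIC)]))
# brass foot centres per tool
for n,S in (('s',s),('t',t)):
    h=cv2.cvtColor(S['frame'],cv2.COLOR_BGR2HSV).astype(int)
    m=((h[...,0]>=13)&(h[...,0]<=24)&(h[...,1]>110)&(h[...,2]>50)).astype(np.uint8)
    k,l,st,ce=cv2.connectedComponentsWithStats(m)
    for i in range(1,k):
        p=onz(S,ce[i],.027)
        if st[i,4]>60 and abs(p[0]-.55)<.09 and abs(p[1]-.31)<.09: print(n,ce[i],st[i],p[:2])
E
```

```text
s red [428.3165 150.519 ] 79 [0.508  0.3482]
s blue [448.1975 174.5556] 81 [0.588  0.3557]
s blue [428.9643 181.4643] 28 [0.5871 0.3031]
s white [413.1386 186.9109] 101 [0.5858 0.2607]
s white [344.1538 251.8077] 26 [0.6742 0.036 ]
t red [155.1852 216.    ] 27 [0.5212 0.2981]
t white [168.5625 205.25  ] 32 [0.5486 0.2635]
t white [340.4048 227.9286] 126 [ 0.481  -0.1822]
s [421.4808 167.7954] [410 155  23  24 391] [0.5093 0.3476]
s [439.8987 191.2101] [429 180  23  23 395] [0.5892 0.3543]
s [406.3416 203.6334] [395 193  24  22 401] [0.5881 0.2584]
t [145.5642 196.9312] [134 187  20  19 218] [0.5816 0.3495]
t [179.6942 197.2767] [169 187  19  19 206] [0.5787 0.2538]
t [147.4424 225.2082] [137 215  20  21 269] [0.5022 0.3433]
```

View pics/f.png

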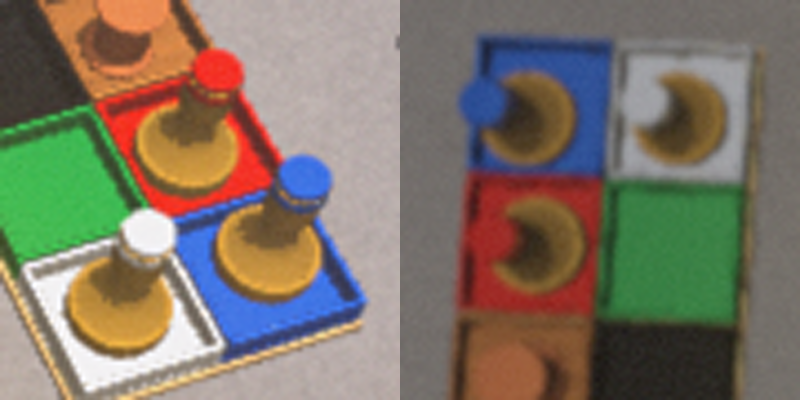

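The left view shows all three tools upright in their own trays, with the blue foot at (268,250) slid a few mm but on the floor. The cap-to-foot offsets match the other two, and it is about 9 mm off centre against a limit of 22. I'll check the hood against its initial position and hand in.

```bash
python3 - <<'E'
from h import *
s=snapshot('scene')
h=cv2.cvtColor(s['frame'],cv2.COLOR_BGR2HSV).astype(int)
m=((h[...,0]<8)|(h[...,0]>172))&(h[...,1]>150)&(h[...,2]>60)
p=np.argwhere(m[205:310,130:225]).mean(0)[::-1]+[130,205]; print(p,get_obs()['force'])
if np.linalg.norm(p-[172.48,248.58])<1.5: print(sign_off())
E
```

```text
[172.47690217 248.58423913] [0.33760048 0.16153502 0.03768129]
the job is handed in; nothing more can be done
None
```

The red, blue and white tools are upright in their trays, start was pressed fully with the guard open, the guard is closed again, and the job is handed in (no verdict was shown).

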